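Fit a fresh bayonet filter to the bench water polisher and open its feed

ROBOT

A 6-joint arm with a two-finger parallel gripper is mounted at the origin on a cart in front of the work surface, level with it; the furniture and walls round the work are solid. World frame = base frame: x ahead of the robot, y to its left, z up, the work surface at z = 0. Lengths are in m, angles in degrees, forces in N, time in s.
With the tool pointing down it reaches from about 0.325 to 0.85 m from the base axis. Payload 15.5 kg.
Tool frame: the origin (TCP) lies on the centre line of the jaws, within the pads' length; the fingertips stand 17 mm ahead of it and the grasp point (between the pads) lies 2 mm behind it; x points along the fingers, z is the direction in which the jaws open and shut, and the axes are right-handed (so a half turn about x gives the same grasp; the last joint's range is limited). The gripper opens to 91 mm and grips with 3 to 60 N. Pads are 32 mm wide; open, the fingers measure 118 mm over their backs; the gripper's body (76 mm by 178 mm) begins 60 mm behind the grasp point.
Start: joints at [65.976, 28.281, 77.091, -0, 74.628, -5.472], TCP at [0.199, 0.593, 0.231] pointing down, gripper open.
Joint ranges: [-166.48, 166.48], [-47.26, 123.95], [12.59, 153.08], [-70.14, 250.14], [6.76, 159.57], [-176.63, 176.63]. Speed limits (degrees/s): [108.29, 108.29, 147.25, 172.46, 172.46, 172.46].

INTERFACE

Orientations are given as [roll, pitch, yaw] about the fixed x, y, z axes, in that order (R = Rz(yaw) Ry(pitch) Rx(roll)).
In Python, from cell import manip, viewer gives the robot as it stands. The module is installed in compiled form; this text tells all that it offers.
- The arm moves only by the tool servo_tool, never from a script. Its argument "rows" is a list of rows, each an object with "claw": the closure, from -1 (fully open) to 1 (shut), so that 0 is half open; "travel": the shift along the tool's x, y, z in mm, a list of three; "yaw": the turn about the tool's x in rad. In form: [{"claw": claw, "travel": [dx, dy, dz], "yaw": yaw}, ...]. A call has 1 to 10 rows; each row shifts and turns the commanded pose from where the row before left it, along the tool's axes as they then stand; what a row does not reach is not made up. A row lasts 1/8 s, in which the tool goes at most 62.5 mm and 10.7 degrees, less where a joint would pass 70% of its speed; a pose out of reach is approached as far as the arm can. A call is refused whole if a number of a shift passes 62.5 or a number of a turn 0.188, either way. A call with a gripper value outside its range is refused whole. The fingers move at their own pace and stop on an object; "squeeze" is the grip in N (left out, the last holds). Time passes only in rows, so rows that do not move let the fingers close. It gives the time, the measured TCP pose, the force and the opening at its end, in the units of the state.
- manip.state(): the state, without advancing time (a new reading comes with each control period).
- viewer.camera(name): name is "side" or "top" or "wrist"; returns a dict with "img" (420x560x3 uint8, red, green, blue), "range_z" (420x560 float32, m along the optical axis (not along the pixel's ray), 0 where there is no reading), "fx", "fy", "cx", "cy" (pixels), "world_from_camera" (4x4, takes a point from camera to world coordinates). Camera axes: x right, y down, z forward; pixel columns grow to the right and rows downward; lengths in m; the calibration is good to about 2 mm. A picture is of the moment at which its call begins.
- manip.sign_off(): hands the job in, once; it reports no verdict.
The state is a dict: "time": time; "joint_positions": joint angles; "dq": joint speeds; "effort": joint torques, N m; "eef_pos": TCP position; "ee_rot": TCP orientation; "contact_force": force on the tool from outside, world axes, zero at the start; "wrist_torque": the same for the moment, N m; "grip_width": finger opening in m.
Only numpy, scipy, OpenCV 4.12 (cv2) and the standard library are available. Lean on these libraries where they do the work, as an engineer would, in place of code of your own. Each camera call takes 0.05 s, during which the arm holds its last target. There are 200 camera calls.

TASK

Fit the fresh filter (the one with the blue cap) to the water polisher: its lugs go in at the white dots of the leaning filter head, push it in against the spring, turn it clockwise to the green dots and let it click home in its notches. Once it is locked, swing the red feed lever fully open, along its pipe, and let go. Leave the spent filter with the grey cap and the beaker standing where they are.

Things in the scene. Friction and masses are not known exactly. Their poses are not given: they have to be found in the camera images.
- new_filter_wing (a point): FRESH cartridge (loose, 0.26 kg; white, light-blue band, blue cap and wing), upright on the counter: middle of its wing grip, on its axis, 139 mm above its foot. z runs from foot to wing; x along the wing (x and -x alike). Wing 54 long (x), 14 thick (y), 34 mm tall, 118 to 152 mm above the foot, on the flat top of the cap. Cap 67, body 64 mm diameter, shoulder 42 mm above the foot.
- new_filter_lugs (a point): Point on the fresh cartridge's axis between its two bayonet lugs, 22 mm above its foot; axes as new_filter_wing. Spigot 50 mm diameter, 0 to 42 mm above the foot, foot chamfered 4 mm. Two blue lugs on the spigot at +x and -x, under the ends of the wing: out to 33 mm radius, 12 mm wide, 18 to 26 mm above the foot.
- head_entry (a point): Centre of the mouth, in the plane of the rim, of the fixed polisher's grey round head (collar 93 mm across), leaning 30 deg from vertical to the polisher's front, mouth 112 mm above the counter. z points out of the mouth; x along the two entry slots (white dots). A cartridge enters with its z along z, x along x or -x. Bore 52.4 mm, 3 mm lead-in; slots clear the lugs by 2 mm (4.6 deg) a side.
- valve_seat (a joint): Spring-loaded seat in the head, m pressed in; range 0 to 0.020. At 0 it lies 24 mm below the rim, where the foot of an entering cartridge meets it. Needs 3.6 N to start, 0.45 N more per mm. 0.010 with the cartridge locked; 0.014 to 0.018 when pressed far enough to turn; at 0.018 the cartridge's shoulder meets the rim (hard stop).
- head_lip (a point): On the head's axis at the underside of its locking lip, 12 mm below the rim; x up the slope, z out of the mouth. With the lugs' tops below the lip (foot 38 to 42 mm below the rim, wing point 97 to 101 mm above it) the cartridge turns 80 deg clockwise seen from outside (negative about z) to the notches, to a stop 5 deg past them; not the other way. Let go there, the spring lifts it 4 mm.
- head_lock (a point): Same point and z as head_entry, but x along the two locking notches (green dots), 80 deg clockwise from the entry slots. Clicked home, the cartridge's x lies along this x or -x (play 5 deg), its foot 34 mm below the rim, its wing point 105 mm above the rim.
- feed_lever (a joint): Red lever of the feed ball valve on a steel pipe, at the polisher's left seen from the robot; rad. 0 shut: it stands across the pipe and points to the polisher's left. 1.571 open, at its stop: along the pipe, pointing to the polisher's front. Grows anticlockwise seen from above. Vertical hinge, 0.1 N m of friction; it stays where it is left.
- lever_hub (a point): Point on the vertical hinge axis of the feed lever, at the lever's mid height, 185 mm above the counter.
- lever_tip (a point): Point on the feed lever's grip, 70 mm from the hinge axis, at mid height. The grip is a bar 18 mm wide and 14 mm tall, 34 to 90 mm from the axis. Beneath it is free, but for the pipe, whose top lies 20 mm below the lever's mid height, along its open position.
- old_filter_wing (a point): SPENT cartridge (loose): same shape, size, origin and axes as new_filter_wing, but beige-brown body, grey cap and wing. The two may stand in either order. To be left standing.
- beaker: Glass beaker, 72 mm diameter, 92 mm high (loose), under the polisher's outlet spout (pipe up to 195 mm high) at its right; origin at the centre of its underside. To be left standing.
There are look-alikes about, which are no part of the job. Several things look just like the part that bears new_filter_wing: the one meant starts nearest to the robot's base.

How it is judged (in metres and radians):
On the way, in this order (a step that is already met when the one before it is completed fails the run):
1. the fresh filter has been pushed in, turned and has clicked up into its locking notches (z of new_filter_wing in the frame of head_lock between 0.1028 and 0.1085 m and angle between the x axis of new_filter_wing and the x axis of head_lock, either way round below 0.15 rad and x of new_filter_wing in the frame of head_lock between -0.012 and 0.012 m and y of new_filter_wing in the frame of head_lock between -0.012 and 0.012 m), for 0.2 s.
2. then the feed lever is swung fully open (value of joint feed_lever above 1.4 rad), for 0.2 s.
At the end, for the whole second after the job is handed in: Fresh filter locked: wing point 102.8-108.5 mm out from the rim along the head's axis, within 12 mm of it each way, wing within 0.15 rad of the notch line; feed lever past 1.4 rad; spent filter and beaker within 30 mm of their starts (all of step 1 and value of joint feed_lever above 1.4 rad and distance of each of old_filter_wing, beaker from where it was at the start of the episode below 0.03 m); the robot touches nothing.
It fails at once if the spent filter or the beaker is moved by more than 30 mm (distance of any of old_filter_wing, beaker from where it was at the start of the episode above 0.03 m).
It also fails if it takes over 62 s, if anything falls off the work surface, if the arm or the gripper's body presses on something with over 40 N, if the wrist force passes 120 N, or if a joint passes its speed limit or range.

## Working session

There is one attempt and no reset: what is moved stays moved. The work goes in short steps, Python scripts to look and compute and a tool call to move; the robot and the scene stay as the last step left them, time stands still between calls to the robot, and variables do not carry over. Pictures are saved under pics/ and viewed, about 8 in all and at most 12, crops included, and the job is handed in when it is done.

Besides the shell and the picture viewer there is one more tool, called after "Request:" by a JSON object that holds its "api" and its "payload", one argument or row to a line. servo_tool: Moves the arm, as the interface text tells. Its arguments: {"type":"object","properties":{"rows":{"type":"array"},"squeeze":{"type":"number"}},"required":["rows"]}

```bash
mkdir -p pics
cat > h.py <<'E'
import numpy as np, cv2
from cell import manip, viewer
def cam(n, save=None):
    c=viewer.camera(n); np.savez('pics/%s.npz'%(save or n),**{k:np.array(v) for k,v in c.items()})
    if save: cv2.imwrite('pics/%s.png'%save, cv2.cvtColor(c['img'],cv2.COLOR_RGB2BGR))
    return c
def pts(c):
    z=c['range_z']; v,u=np.indices(z.shape)
    p=np.stack([(u-c['cx'])/c['fx']*z,(v-c['cy'])/c['fy']*z,z],-1)
    T=np.array(c['world_from_camera']); return p@T[:3,:3].T+T[:3,3]
def ld(n):
    d=np.load('pics/%s.npz'%n); return {k:d[k] for k in d.files}
E
python3 - <<'E'
from h import *
a=cam('top','top0'); b=cam('side','side0')
s=np.hstack([a['img'],b['img']])
print(manip.state())
for c in (a,b): print(c['fx'],c['world_from_camera'])
E
```

```text
{'time': 0.1, 'joint_positions': array([ 6.59752776e+01,  2.83141803e+01,  7.71226805e+01,  1.54299963e-03,
        7.46265487e+01, -5.47156146e+00]), 'dq': array([-0.00214326, -0.16410276, -0.22917706,  0.07732786, -0.01210687,
       -0.01421447]), 'effort': array([ 5.84382415e-04, -8.80228615e+01, -3.82545018e+01,  7.09599140e-02,
        4.81616717e-02,  6.44687179e-05]), 'eef_pos': array([0.19872734, 0.5922428 , 0.2303722 ]), 'ee_rot': array([ 173.18475436,   89.93657301, -115.36881649]), 'contact_force': array([0.17492274, 0.06577131, 0.46594013]), 'wrist_torque': array([-0.00071066,  0.00739784, -0.03542184]), 'grip_width': 0.09120709044585036}
420.13587483068744 [[-0.02057007 -0.99832374  0.05409788  0.56358254]
 [-0.9997501   0.02006546 -0.00985441 -0.12751315]
 [ 0.00875239 -0.05428706 -0.99848701  1.40690129]
 [ 0.          0.          0.          1.        ]]
494.4919214799011 [[-0.93599144 -0.2426164   0.25506335  0.33206201]
 [-0.35133514  0.59856522 -0.71991895  0.73215071]
 [ 0.02199209 -0.76345069 -0.64549158  0.92508768]
 [ 0.          0.          0.          1.        ]]
```

View pics/top0.png

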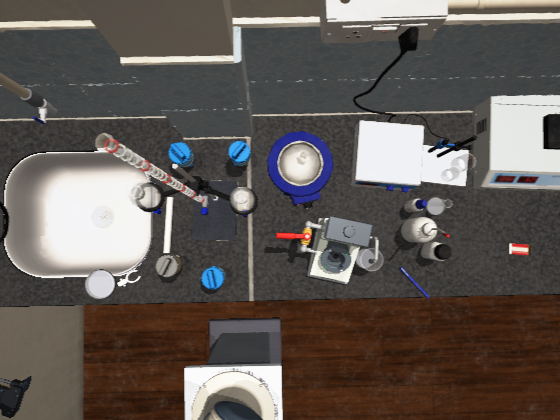

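View pics/side0.png

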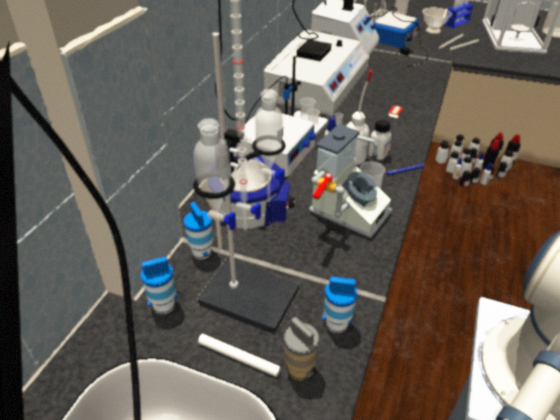

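Top view: the nearest blue-cap cartridge is at about (212,278), the spent one at (168,266), the polisher head at (337,258), and the red lever at (292,236), pointing left. The other two blue caps, at (180,153) and (239,152), are look-alikes.

Run:
```python
from h import *
a=ld('top0');b=ld('side0')
P=pts(a);Q=pts(b)
def rep(n,P,m):
    p=P[m]; print(n,len(p),np.round(np.median(p,0),4),np.round(p.min(0),3),np.round(p.max(0),3))
    return p
def blue(c): 
    h=cv2.cvtColor(c['img'],cv2.COLOR_RGB2HSV); return (h[...,0]>95)&(h[...,0]<115)&(h[...,1]>140)&(h[...,2]>80)
for n,c,X in (('top',a,P),('side',b,Q)):
    m=blue(c)&(X[...,0]<0.5)&(X[...,1]>-.1)&(X[...,1]<.3)&(X[...,2]>0.02)
    rep(n+' blue',X,m)
    w=m&(X[...,2]>.13); p=rep(n+' wing',X,w)
    if len(p)>5:
        r=cv2.minAreaRect((p[:,:2]*1000).astype(np.float32)); print(r)
    h=cv2.cvtColor(c['img'],cv2.COLOR_RGB2HSV)
    red=((h[...,0]<6)|(h[...,0]>174))&(h[...,1]>180)&(h[...,2]>100)&(X[...,0]>.3)&(X[...,0]<.6)&(X[...,1]>-.3)&(X[...,1]<0.05)
    p=rep(n+' red',X,red)
    if len(p)>5: print(cv2.minAreaRect((p[:,:2]*1000).astype(np.float32)))
# spent wing by height
m=(P[...,2]>.13)&(P[...,2]<.17)&(abs(P[...,0]-.38)<.06)&(abs(P[...,1]-.17)<.06); p=rep('spent',P,m)
# polisher height map
m=(P[...,0]>.3)&(P[...,0]<.56)&(P[...,1]>-.5)&(P[...,1]<-.15); rep('pol',P,m&(P[...,2]>.06))
i=np.hstack([cv2.resize(a['img'][205:300,270:400],None,fx=4,fy=4,interpolation=2),])
j=cv2.resize(b['img'][115:245,300:400],(int(100*380/130),380),interpolation=2)
cv2.imwrite('pics/crop.png',np.hstack([i,j])[...,::-1][:, :800])
print(P[258,337],P[236,292],P[258,370],P[232,348])
```

```text
top blue 405 [0.4526 0.0434 0.118 ] [0.419 0.013 0.024] [0.483 0.081 0.157]
top wing 97 [0.4524 0.0471 0.1503] [0.426 0.037 0.131] [0.476 0.057 0.157]
((450.9984436035156, 47.28612518310547), (52.32809829711914, 14.952704429626465), 13.423646926879883)
top red 168 [ 0.5727 -0.1906  0.1892] [ 0.562 -0.267 -0.   ] [ 0.582 -0.128  1.407]
((571.96484375, -197.25509643554688), (139.29762268066406, 18.247533798217773), 89.39049530029297)
side blue 911 [0.447  0.0564 0.1207] [0.416 0.027 0.022] [0.483 0.082 0.158]
side wing 311 [0.4484 0.0507 0.1484] [0.422 0.036 0.13 ] [0.476 0.061 0.158]
((449.35205078125, 47.48763656616211), (53.264076232910156, 16.602432250976562), 13.088438034057617)
side red 141 [ 0.5711 -0.1811  0.1926] [ 0.561 -0.238  0.184] [ 0.582 -0.148  0.198]
((571.843505859375, -193.1231689453125), (90.29753112792969, 18.673002243041992), 88.57501220703125)
  return _methods._mean(a, axis=axis, dtype=dtype,
  ret = um.true_divide(
Traceback (most recent call last):
ValueError: zero-size array to reduction operation minimum which has no identity
```

Run:
```python
from h import *
a=ld('top0');b=ld('side0')
P=pts(a);Q=pts(b)
m=(P[...,2]>.135)&(P[...,2]<.17)&(P[...,0]>.38)&(P[...,0]<.6)&(P[...,1]>.1)&(P[...,1]<.25); p=P[m]; print(len(p),np.median(p,0),P[266,168])
i=cv2.resize(a['img'][210:300,270:390],None,fx=4,fy=4,interpolation=2)
j=cv2.resize(b['img'][115:245,300:400],(int(100*360/130),360),interpolation=2)
cv2.imwrite('pics/crop.png',np.hstack([i,j])[...,::-1])
for v,u in ((258,337),(236,292),(258,370),(232,348),(262,330),(250,345),(280,345),(236,306)): print(v,u,np.round(P[v,u],4))
# head: points between z .09-.14 in front
m=(P[...,0]>.4)&(P[...,0]<.58)&(P[...,1]>-.36)&(P[...,1]<-.2)&(P[...,2]>.075)&(P[...,2]<.15)
p=P[m]; print(len(p),p.min(0),p.max(0))
```

```text
99 [0.49069494 0.18535523 0.14992038] [0.48911007 0.17899124 0.12067182]
258 337 [ 0.5008 -0.3422  0.0832]
236 292 [ 0.572  -0.1964  0.1877]
258 370 [ 4.945e-01 -4.660e-01  3.000e-04]
232 348 [ 0.5796 -0.35    0.2371]
262 330 [ 0.4881 -0.3212  0.0731]
250 345 [ 0.5268 -0.3588  0.1341]
280 345 [ 0.4288 -0.3704  0.0549]
236 306 [ 0.5711 -0.2367  0.1909]
918 [ 0.45763531 -0.35985833  0.07503966] [ 0.57987167 -0.21978134  0.14592214]
```

View pics/crop.png

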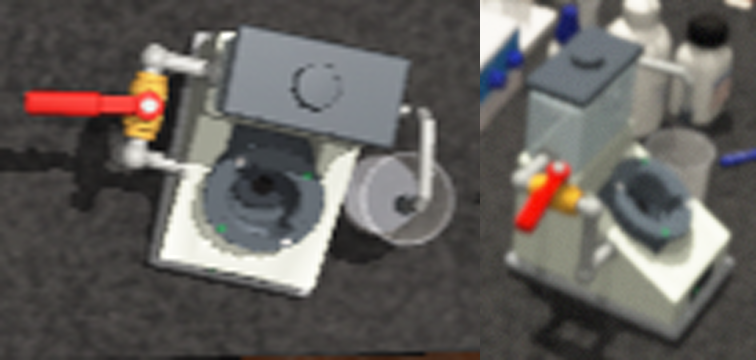

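Top crop of the polisher: it is yawed about -11° and the mouth centre is near crop px (264,203). White dots are at (240,163) and (290,242), green dots at (307,177) and (222,230). So the slots sit about ±40° either side of the up-slope line.

The tool can only point down. My plan is to grip the round cap with the jaws across the slope, tilt the cartridge 30° in the jaws, and insert it. Then I'll straddle the wing with the fingertips on the cap, press and turn.

```bash
cat >> h.py <<'E'
from scipy.spatial.transform import Rotation as Ro
def st():
    s=manip.state(); R=Ro.from_euler('xyz',s['ee_rot'],degrees=True).as_matrix()
    return s,np.array(s['eef_pos']),R
def jaw(R): return np.degrees(np.arctan2(R[1,2],R[0,2]))
def plan(target,jw=None):
    s,p,R=st(); d=R.T@(np.array(target)-p)*1000
    print('t %.2f pos %s jaw %.1f F %s w %.4f'%(s['time'],np.round(p,4),jaw(R),np.round(s['contact_force'],1),s['grip_width']))
    print('R',np.round(R,3).tolist(),'tool shift mm',np.round(d,1))
    if jw is not None:
        e=(jw-jaw(R)+90)%180-90; t=np.radians(-e) # +yaw about tool x(down) = clockwise from above
        R2=R@Ro.from_euler('x',t).as_matrix(); print('turn rad %.3f -> jaw %.1f; shift after turn'%(t,jaw(R2)),np.round(R2.T@(np.array(target)-p)*1000,1))
E
python3 - <<'E'
from h import *
plan([.45,.047,.28],63); print(manip.state()['joint_positions'])
E
```

```text
t 0.10 pos [0.1987 0.5922 0.2304] jaw 71.4 F [0.2 0.1 0.5] w 0.0912
R [[-0.0, -0.948, 0.318], [-0.001, 0.318, 0.948], [-1.0, 0.0, -0.001]] tool shift mm [ -49.2 -411.7 -437. ]
turn rad 0.147 -> jaw 63.0; shift after turn [ -49.2 -471.4 -371.8]
[ 6.59752776e+01  2.83141803e+01  7.71226805e+01  1.54299963e-03
  7.46265487e+01 -5.47156146e+00]
```

Request:
{"api": "servo_tool", "payload": {
  "rows": [
    {"claw":-1,"travel":[-49,0,0],"yaw":0.147},
    {"claw":-1,"travel":[0,-47,-37],"yaw":0},
    {"claw":-1,"travel":[0,-47,-37],"yaw":0},
    {"claw":-1,"travel":[0,-47,-37],"yaw":0},
    {"claw":-1,"travel":[0,-47,-37],"yaw":0},
    {"claw":-1,"travel":[0,-47,-37],"yaw":0},
    {"claw":-1,"travel":[0,-47,-37],"yaw":0},
    {"claw":-1,"travel":[0,-47,-37],"yaw":0},
    {"claw":-1,"travel":[0,-47,-37],"yaw":0},
    {"claw":-1,"travel":[0,-48,-38],"yaw":0}
  ]
}}

```text
time: 1.35
eef_pos: [0.4256, 0.1007, 0.28]
ee_rot: [-35.2, 90.0, 27.9]
contact_force: [0.8, -0.3, 0.7]
grip_width: 0.0909
```

Run:
```python
from h import *
plan([.45,.047,.28],63); c=cam('wrist','w1'); print(c['world_from_camera'],c['fx'])
```

```text
t 1.35 pos [0.4256 0.1007 0.28  ] jaw 63.0 F [ 0.8 -0.3  0.7] w 0.0909
R [[0.0, -0.891, 0.454], [0.0, 0.454, 0.891], [-1.0, -0.0, 0.0]] tool shift mm [ -0.  -46.1 -36.8]
turn rad 0.001 -> jaw 63.0; shift after turn [ -0.  -46.1 -36.7]
[[ 4.53559006e-01  8.64780178e-01  2.15498197e-01  3.65385939e-01]
 [ 8.91225933e-01 -4.40304071e-01 -1.08851559e-01  1.31065657e-01]
 [ 7.52063485e-04  2.41428186e-01 -9.70418397e-01  4.32242716e-01]
 [ 0.00000000e+00  0.00000000e+00  0.00000000e+00  1.00000000e+00]] 360.2372297071176
```

View pics/w1.png

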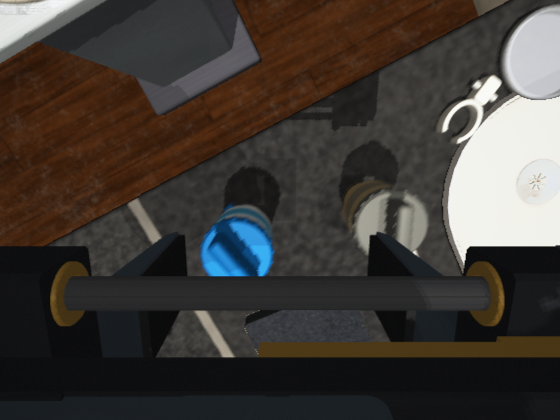

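Wrist view: the fresh cap is at about (237,248), with its wing diagonal; the spent cap is at (392,222).

Run:
```python
from h import *
c=ld('w1'); P=pts(c)
h=cv2.cvtColor(c['img'],cv2.COLOR_RGB2HSV)
m=(h[...,0]>95)&(h[...,0]<115)&(h[...,1]>140)&(P[...,2]>.02)&(P[...,2]<.2)
for lo,hi in ((.145,.165),(.128,.165),(.11,.124)):
    p=P[m&(P[...,2]>lo)&(P[...,2]<hi)]
    print(len(p),np.median(p,0),cv2.minAreaRect((p[:,:2]*1000).astype(np.float32)), cv2.minEnclosingCircle((p[:,:2]*1000).astype(np.float32)))
```

```text
736 [0.44129376 0.04673726 0.14985636] ((444.8774108886719, 45.92878723144531), (43.96883010864258, 14.590846061706543), 12.714035987854004) ((444.71331787109375, 47.83173370361328), 22.387550354003906)
1102 [0.44212707 0.04887632 0.14898217] ((448.72686767578125, 46.549095153808594), (51.773658752441406, 15.610897064208984), 12.477264404296875) ((448.466064453125, 48.00711441040039), 26.154571533203125)
2348 [0.44382346 0.05819839 0.11641005] ((444.26141357421875, 49.06488800048828), (67.73826599121094, 55.89686584472656), 63.64552688598633) ((449.82928466796875, 46.65703582763672), 34.44473648071289)
```

Request:
{"api": "servo_tool", "payload": {
  "rows": [
    {"claw":-1,"travel":[0,-45.7,-37],"yaw":0},
    {"claw":-1,"travel":[0,0,0],"yaw":0},
    {"claw":-1,"travel":[58,0,0],"yaw":0},
    {"claw":-1,"travel":[58,0,0],"yaw":0},
    {"claw":-1,"travel":[58,0,0],"yaw":0},
    {"claw":0,"travel":[0,0,0],"yaw":0},
    {"claw":1,"travel":[0,0,0],"yaw":0},
    {"claw":1,"travel":[0,0,0],"yaw":0}
  ],
  "squeeze": 8
}}

```text
time: 2.4
eef_pos: [0.4504, 0.049, 0.108]
ee_rot: [-64.6, 89.8, -1.6]
contact_force: [-0.1, -0.2, 1.5]
grip_width: 0.0667
```

Run:
```python
from h import *
plan([.4495,.047,.106],63)
```

```text
t 2.40 pos [0.4504 0.049  0.108 ] jaw 63.0 F [-0.1 -0.2  1.5] w 0.0667
R [[0.004, -0.891, 0.453], [-0.0, 0.453, 0.891], [-1.0, -0.003, 0.002]] tool shift mm [ 2.  -0.1 -2.2]
turn rad 0.001 -> jaw 63.0; shift after turn [ 2.  -0.1 -2.2]
```

Request:
{"api": "servo_tool", "payload": {
  "rows": [
    {"claw":1,"travel":[-0.4,9.7,0],"yaw":0},
    {"claw":1,"travel":[-0.6,9.7,0],"yaw":0},
    {"claw":1,"travel":[0.3,9.8,0],"yaw":0},
    {"claw":1,"travel":[1.2,9.7,0],"yaw":0},
    {"claw":1,"travel":[1.9,9.6,0],"yaw":0},
    {"claw":1,"travel":[2.8,9.3,0],"yaw":0},
    {"claw":1,"travel":[0,0,0],"yaw":0}
  ],
  "squeeze": 5
}}

```text
time: 3.28
eef_pos: [0.3966, 0.0753, 0.1004]
ee_rot: [117.7, 89.9, -179.2]
contact_force: [-1.3, -0.8, 2.2]
grip_width: 0.0669
```

Run:
```python
from h import *
plan([.4495,.047,.106],63); c=cam('side','s1'); P=pts(c)
cv2.imwrite('pics/s1c.png',cv2.resize(c['img'][200:420,200:460],None,fx=3,fy=3)[...,::-1][:600,:800])
```

```text
t 3.27 pos [0.3966 0.0753 0.1004] jaw 63.1 F [-1.3 -0.8  2.2] w 0.0669
R [[-0.001, -0.891, 0.453], [-0.0, 0.453, 0.891], [-1.0, 0.001, -0.001]] tool shift mm [ -5.7 -59.9  -1.3]
turn rad 0.001 -> jaw 63.0; shift after turn [ -5.7 -59.9  -1.2]
```

View pics/s1c.png

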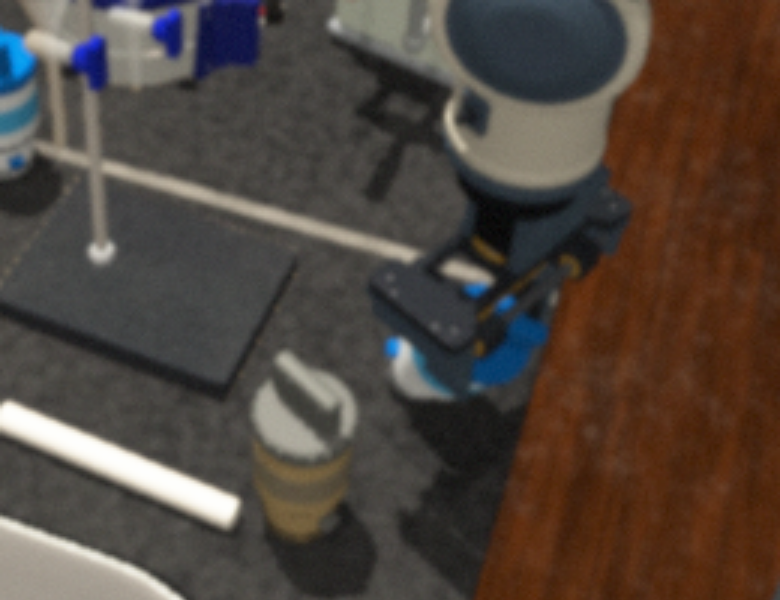

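The cartridge is tilted in the jaws, foot to the upper left at crop px (400,370) and cap at right (510,350). Next I'll grip harder, lift, and measure the tilt.

Request:
{"api": "servo_tool", "payload": {
  "rows": [
    {"claw":1,"travel":[0,0,0],"yaw":0},
    {"claw":1,"travel":[0,0,0],"yaw":0},
    {"claw":1,"travel":[-20,0,0],"yaw":0},
    {"claw":1,"travel":[-40,0,0],"yaw":0},
    {"claw":1,"travel":[-50,0,0],"yaw":0},
    {"claw":1,"travel":[-50,0,0],"yaw":0},
    {"claw":1,"travel":[-40,0,0],"yaw":0},
    {"claw":1,"travel":[0,0,0],"yaw":0}
  ],
  "squeeze": 40
}}

```text
time: 4.32
eef_pos: [0.3993, 0.075, 0.3032]
ee_rot: [-60.3, 89.7, 2.7]
contact_force: [-0.8, 0.3, -2.8]
grip_width: 0.0659
```

Run:
```python
from h import *
plan([.45,-.3,.3],79); s,p,R=st()
c=cam('wrist','w2'); X=pts(c); L=(X-p)@R*1000
h=cv2.cvtColor(c['img'],cv2.COLOR_RGB2HSV)
m=(h[...,0]>95)&(h[...,0]<118)&(h[...,1]>120)&(c['range_z']>.03)&(abs(L[...,2])<40)&(np.abs(L[...,1])<70)&(L[...,0]<40)
q=L[m]; print(len(q),q.min(0),q.max(0))
# normals from depth, cluster
dx=np.gradient(L,axis=1); dy=np.gradient(L,axis=0); n=np.cross(dx,dy); n/=np.linalg.norm(n,axis=-1,keepdims=True)+1e-9
mm=cv2.erode(m.astype(np.uint8),np.ones((5,5)))>0; N=n[mm]; N*=np.sign(-N[:,:1])
k=np.round(N,1); u,ct=np.unique(k,axis=0,return_counts=True)
for i in np.argsort(-ct)[:6]: 
    sel=np.linalg.norm(N-u[i],axis=1)<.15; print(u[i],ct[i],np.median(N[sel],0), np.median(L[mm][sel],0))
# head from top0
a=ld('top0'); P=pts(a); h=cv2.cvtColor(a['img'],cv2.COLOR_RGB2HSV)
roi=(P[...,0]>.43)&(P[...,0]<.56)&(P[...,1]>-.41)&(P[...,1]<-.27)&(P[...,2]>.05)&(P[...,2]<.17)
img=a['img'].astype(int)
g=roi&(img[...,1]>img[...,0]+25)&(img[...,1]>img[...,2]+15); print('green',[ (v,u,np.round(P[v,u],4)) for v,u in np.argwhere(g)])
```

```text
t 4.33 pos [0.3993 0.075  0.3032] jaw 63.0 F [-0.8  0.3 -2.8] w 0.0659
R [[0.006, -0.891, 0.454], [0.0, 0.454, 0.891], [-1.0, -0.005, 0.003]] tool shift mm [   3.3 -215.4 -311.2]
turn rad -0.279 -> jaw 79.0; shift after turn [   3.3 -121.4 -358.5]
12088 [-50.5884118  -18.55984493 -33.61627332] [18.17964258 38.51827013 33.11996682]
[-0.2 -0.7 -0.7] 68 [-0.20282517 -0.67725184 -0.70475274] [-20.41600108  19.92801214   0.38822054]
[-0.3 -0.5 -0.8] 47 [-0.3378987  -0.53004099 -0.77012923] [-29.61749937   1.96179064   1.89425217]
[-0.2  1.  -0. ] 44 [-0.19985449  0.97665547 -0.00120081] [-17.81489567  17.04749719  -0.86742652]
[-0.7 -0.2  0.7] 43 [-0.68960992 -0.18513617  0.69735555] [-17.85901431   8.60603674   3.92893498]
[-0.7 -0.1  0.7] 43 [-0.6945003  -0.10956367  0.70954424] [-18.23718039  10.1557737    3.63209007]
[-0.7 -0.5 -0.5] 42 [-0.70596124 -0.48926834 -0.49626908] [-31.69598165  13.94061964   1.59750537]
green [(np.int64(253), np.int64(346), array([ 0.5174, -0.3627,  0.1279])), (np.int64(253), np.int64(347), array([ 0.5174, -0.3656,  0.1288])), (np.int64(254), np.int64(346), array([ 0.5144, -0.3628,  0.127 ])), (np.int64(254), np.int64(347), array([ 0.5144, -0.3653,  0.1301])), (np.int64(266), np.int64(324), array([ 0.4776, -0.2986,  0.098 ])), (np.int64(266), np.int64(325), array([ 0.4776, -0.3016,  0.0989])), (np.int64(266), np.int64(326), array([ 0.4773, -0.3051,  0.0959])), (np.int64(267), np.int64(324), array([ 0.4745, -0.2985,  0.0985])), (np.int64(267), np.int64(325), array([ 0.4744, -0.3017,  0.0977])), (np.int64(267), np.int64(326), array([ 0.4742, -0.3052,  0.0947]))]
```

View pics/w2.png

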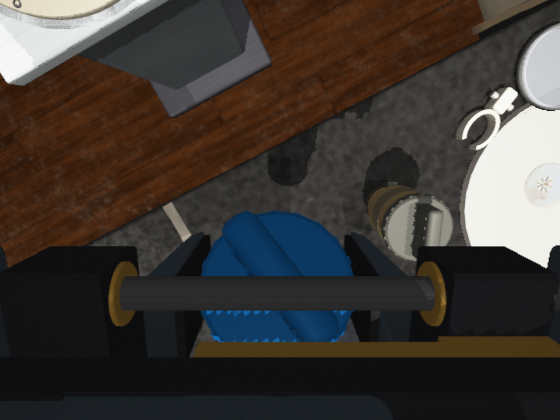

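```bash
cat >> h.py <<'E'
def ransac(q,tol=1.0,it=600,cond=None):
    rng=np.random.default_rng(0); best=None
    for _ in range(it):
        a,b,c=q[rng.choice(len(q),3,replace=False)]; n=np.cross(b-a,c-a); l=np.linalg.norm(n)
        if l<1: continue
        n/=l
        if cond is not None and not cond(n): continue
        s=np.abs((q-a)@n)<tol
        if best is None or s.sum()>best.sum(): best=s
    r=q[best]; ctr=r.mean(0); n=np.linalg.svd(r-ctr,full_matrices=False)[2][2]; return n,ctr,best
E
python3 - <<'E'
from h import *
s,p,R=st(); c=ld('w2'); X=pts(c); L=(X-p)@R*1000
h=cv2.cvtColor(c['img'],cv2.COLOR_RGB2HSV)
m=(h[...,0]>95)&(h[...,0]<118)&(h[...,1]>120)&(c['range_z']>.03)&(abs(L[...,2])<36)&(np.abs(L[...,1])<70)&(L[...,0]<40)
v=np.indices(m.shape)[0]; m&=v<275
q=L[m]; n,ctr,b=ransac(q,1.0,cond=lambda n:abs(n[0])>.7); n*=-np.sign(n[0])
print('cap plane n',n,'tilt to +y deg',np.degrees(np.arctan2(n[1],-n[0])),'side',np.degrees(np.arcsin(n[2])),ctr,b.sum(),len(q))
d=(q-ctr)@n; w=q[(d>25)&(d<40)]; print('wing pts',len(w),np.percentile(d,[50,90,99]))
e1=np.cross(n,[0,0,1.]);e1/=np.linalg.norm(e1)  # in plane, perpendicular to jaw
e2=np.cross(n,e1)
W=np.stack([w@e1,w@e2],1).astype(np.float32); print('e1',e1,'e2',e2,cv2.minAreaRect(W))
pl=q[abs(d)<1.5]; print(cv2.minEnclosingCircle(np.stack([pl@e1,pl@e2],1).astype(np.float32)), 'plane offset',ctr@n)
a=ld('top0'); P=pts(a)
t=P[(P[...,0]>.5)&(P[...,0]<.65)&(P[...,1]>-.45)&(P[...,1]<-.25)&(P[...,2]>.22)&(P[...,2]<.25)]
print('tank',np.median(t,0),cv2.minAreaRect((t[:,:2]*1000).astype(np.float32)))
r=P[(P[...,0]>.43)&(P[...,0]<.56)&(P[...,1]>-.40)&(P[...,1]<-.27)&(P[...,2]>.07)&(P[...,2]<.145)]*1000
n,ctr,b=ransac(r,2.5,cond=lambda n:.8<abs(n[2])<.92); n*=np.sign(n[2]); print('rim n',n,np.degrees(np.arccos(n[2])),'az',np.degrees(np.arctan2(n[1],n[0])),ctr,b.sum(),len(r))
E
```

```text
cap plane n [-0.86399447  0.50344631  0.00744098] tilt to +y deg 30.229193564445005 side 0.4263404635355323 [-3.63491132 15.28797491  5.15792001] 3806 7519
wing pts 2855 [ 0.58155495 34.21176439 35.12217264]
e1 [ 0.50346025  0.86401839 -0.        ] e2 [-0.00642914  0.00374624 -0.99997232] ((3.9380078315734863, 6.432778358459473), (30.895687103271484, 15.220808982849121), 37.95390319824219)
((0.5330610871315002, -0.4260711669921875), 33.025821685791016) plane offset 10.875597824849201
tank [ 0.58201544 -0.34932536  0.23342035] ((582.0884399414062, -351.64361572265625), (124.91552734375, 66.01276397705078), 77.13357543945312)
rim n [-0.5075408   0.11554893  0.8538447 ] 31.367663871599596 az 167.17440166958374 [ 515.39404027 -331.16732033   95.93223669] 337 1152
```

Run:
```python
from h import *
a=ld('top0'); T=a['world_from_camera']
az=np.radians(167.15); n=np.array([.5*np.cos(az),.5*np.sin(az),.866])
U=np.array([-.866*np.cos(az),-.866*np.sin(az),.5]); Lf=np.cross(n,U); 
print('U',U,'Left',Lf)
b=ld('side0')
img=a['img'].astype(int); 
def ray(c,u,v,M):
    T=c['world_from_camera']; d=T[:3,:3]@np.array([(u-c['cx'])/c['fx'],(v-c['cy'])/c['fy'],1]); o=T[:3,3]
    return o+d*((M-o)@n)/(d@n)
M=np.array([.496,-.333,.112])
# dot centroids
gy,gx=250,330
def cen(c,msk,box):
    x0,y0,x1,y1=box; m=np.zeros(msk.shape,np.uint8); m[y0:y1,x0:x1]=msk[y0:y1,x0:x1]
    k,lab,stt,ce=cv2.connectedComponentsWithStats(m); return [(int(stt[i,4]),ce[i]) for i in range(1,k)]
for nm,c,box in (('top',a,(318,243,352,278)),('side',b,(338,165,392,220))):
    I=c['img'].astype(int); g=(I[...,1]>I[...,0]+20)&(I[...,1]>I[...,2]+12); w=(I.min(-1)>165)
    for k,mm in (('green',g),('white',w)):
        for ar,ce in cen(c,mm,box):
            if ar<30:
                X=ray(c,ce[0],ce[1],M); e=X-M; print(nm,k,ar,np.round(ce,1),np.round(X,4),'r %.1f ang %.1f'%(np.linalg.norm(e)*1e3,np.degrees(np.arctan2(e@Lf,e@U))))
```

```text
U [ 0.84431159 -0.19259787  0.5       ] Left [2.22389606e-01 9.74912747e-01 1.38777878e-17]
top green 4 [346.5 253.5] [ 0.5159 -0.3643  0.1272] r 40.1 ang -40.7
top green 6 [325.  266.5] [ 0.4759 -0.3019  0.0967] r 40.1 ang 139.8
top white 20 [319.  253.7] [ 0.5166 -0.2818  0.1171] r 55.4 ang 79.5
side green 5 [359.2 172.4] [ 0.5161 -0.3676  0.1278] r 43.1 ang -42.9
side green 9 [366.9 198.3] [ 0.4753 -0.3043  0.0967] r 38.6 ang 142.7
side green 1 [378. 219.] [ 0.4327 -0.267   0.0679] r 101.5 ang 150.3
side white 15 [357.7 169.5] [ 0.5224 -0.3732  0.132 ] r 52.1 ang -39.8
side white 22 [340.  188.3] [ 0.5446 -0.2744  0.1318] r 78.6 ang 59.7
side white 16 [343.8 205.8] [ 0.5204 -0.232   0.1128] r 104.0 ang 89.1
```

Run:
```python
from h import *
plan([.407,-.313,.27],77.15); print(manip.state()['joint_positions'])
```

```text
t 4.38 pos [0.3983 0.075  0.3014] jaw 63.0 F [-0.4 -0.3 -2.8] w 0.0660
R [[0.003, -0.891, 0.454], [0.0, 0.454, 0.891], [-1.0, -0.002, 0.001]] tool shift mm [  31.3 -183.8 -341.9]
turn rad -0.247 -> jaw 77.1; shift after turn [  31.3  -94.7 -376.4]
[ 2.20844193e+00  5.69907030e+00  9.93109065e+01  3.10235351e-03
  7.48421680e+01 -6.08086730e+01]
```

Request:
{"api": "servo_tool", "payload": {
  "rows": [
    {"claw":1,"travel":[0,0,0],"yaw":-0.124},
    {"claw":1,"travel":[0,0,0],"yaw":-0.123},
    {"claw":1,"travel":[0,-6,-24],"yaw":0},
    {"claw":1,"travel":[0,-14,-57],"yaw":0},
    {"claw":1,"travel":[0,-15,-60],"yaw":0},
    {"claw":1,"travel":[0,-15,-60],"yaw":0},
    {"claw":1,"travel":[5,-15,-60],"yaw":0},
    {"claw":1,"travel":[10,-14,-57],"yaw":0},
    {"claw":1,"travel":[15,-11,-43],"yaw":0},
    {"claw":1,"travel":[1,-4.7,-15.4],"yaw":0}
  ]
}}

```text
time: 5.62
eef_pos: [0.4054, -0.3145, 0.2669]
ee_rot: [60.6, 89.8, 137.6]
contact_force: [0.2, 0.8, -2.9]
grip_width: 0.066
```

Request:
{"api": "servo_tool", "payload": {
  "rows": [
    {"claw":1,"travel":[0,0,0],"yaw":0}
  ]
}}

```text
time: 5.75
eef_pos: [0.4061, -0.3131, 0.2686]
ee_rot: [54.5, 89.9, 131.6]
contact_force: [-0.1, 0.2, -2.4]
grip_width: 0.066
```

Run:
```python
from h import *
plan([.407,-.313,.27],77.15)
s,p,R=st(); c=cam('wrist','w3'); X=pts(c); L=(X-p)@R*1000
h=cv2.cvtColor(c['img'],cv2.COLOR_RGB2HSV)
m=(h[...,0]>95)&(h[...,0]<118)&(h[...,1]>120)&(c['range_z']>.03)&(abs(L[...,2])<36)&(np.abs(L[...,1])<70)&(L[...,0]<40)
v=np.indices(m.shape)[0]; m&=v<275
q=L[m]; n,ctr,b=ransac(q,1.0,cond=lambda n:abs(n[0])>.7); n*=-np.sign(n[0])
print('n',n,'tilt',np.degrees(np.arctan2(n[1],-n[0])),'off',ctr@n)
b=cam('side','s3'); a=cam('top','t3')
i=cv2.resize(a['img'][200:320,250:390],None,fx=3,fy=3); j=cv2.resize(b['img'][80:260,300:440],(280,360))
cv2.imwrite('pics/c3.png',np.hstack([i,j])[...,::-1])
```

```text
t 5.75 pos [ 0.4061 -0.3131  0.2686] jaw 77.1 F [-0.1  0.2 -2.4] w 0.0660
R [[-0.001, -0.975, 0.223], [0.002, 0.223, 0.975], [-1.0, 0.002, 0.001]] tool shift mm [-1.4 -0.8  0.3]
turn rad -0.001 -> jaw 77.1; shift after turn [-1.4 -0.8  0.3]
n [-0.86118926  0.50812077  0.01289728] tilt 30.541547816160286 off 9.88242464199433
```

View pics/c3.png

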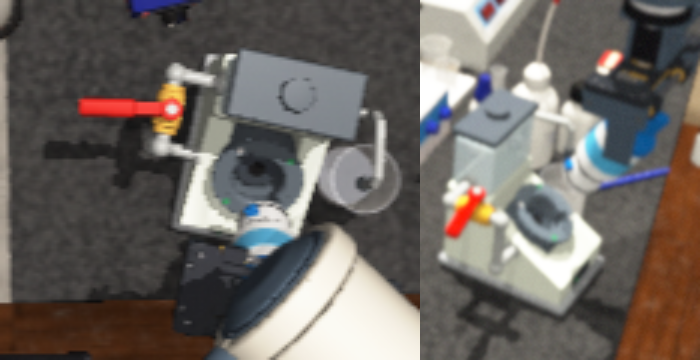

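```bash
cat > ax.py <<'E'
from h import *
from scipy.optimize import least_squares
def axis(names,p,R,foot=(92.8,-53.5,-.4),n=(-.864,.5034,.007)):
    foot=np.array(foot);n=np.array(n);n/=np.linalg.norm(n); e2=np.array([0,0,1.]);e1=np.cross(e2,n);e1/=np.linalg.norm(e1);e2=np.cross(n,e1)
    for nm in names:
        X=pts(ld(nm)); L=(X-p)@R*1000; L=L[ld(nm)['range_z']>.05]-foot
        s=L@n; a=L@e1; b=L@e2
        for lo,hi,r in ((48,72,32),(3,16,25)):
            k=(s>lo)&(s<hi)&(np.hypot(a,b)<r+9)
            A=np.stack([a[k],b[k]],1)
            if len(A)<10: print(nm,lo,len(A)); continue
            f=least_squares(lambda c:np.hypot(*(A-c).T)-r,[0,0],loss='soft_l1',f_scale=1.5)
            print(nm,'s %d-%d'%(lo,hi),len(A),'axis offset e1(dir %s),jaw:'%np.round(e1,2),np.round(f.x,1),'rms %.1f'%np.sqrt(np.mean(f.fun**2)))
E
python3 - <<'E'
from ax import *
s,p,R=st(); axis(['s3','t3'],p,R)
E
```

```text
s3 s 48-72 187 axis offset e1(dir [-0.5  -0.86  0.  ]),jaw: [ 4.6 -2.5] rms 1.5
s3 s 3-16 58 axis offset e1(dir [-0.5  -0.86  0.  ]),jaw: [ 4.8 -3.1] rms 1.5
t3 s 48-72 92 axis offset e1(dir [-0.5  -0.86  0.  ]),jaw: [ 4.2 -0.4] rms 1.1
t3 s 3-16 32 axis offset e1(dir [-0.5  -0.86  0.  ]),jaw: [ 3.4 -0.3] rms 1.2
```

Request:
{"api": "servo_tool", "payload": {
  "rows": [
    {"claw":1,"travel":[20,-11,0],"yaw":0},
    {"claw":1,"travel":[25,-13,0],"yaw":0},
    {"claw":1,"travel":[16.6,-8.5,0],"yaw":0},
    {"claw":1,"travel":[0,0,0],"yaw":0},
    {"claw":1,"travel":[4.3,-2.5,0],"yaw":0},
    {"claw":1,"travel":[4.3,-2.5,0],"yaw":0},
    {"claw":1,"travel":[4.3,-2.5,0],"yaw":0},
    {"claw":1,"travel":[4.3,-2.5,0],"yaw":0}
  ],
  "squeeze": 25
}}

```text
time: 6.9
eef_pos: [0.4477, -0.3215, 0.1907]
ee_rot: [25.4, 89.9, 102.6]
contact_force: [0.7, 6.5, -1.2]
grip_width: 0.0662
```

```bash
cat >> ax.py <<'E'
M=np.array([.496,-.3335,.112]); N=np.array([-.4875,.1112,.866])
def depth(foot=(90.7,-57.1,-.4)):
    s,p,R=st(); F=p+R@np.array(foot)/1000-M; print('pos',np.round(p,4),'foot d %.1f mm'%(F@N*1000),'off',np.round((F-N*(F@N))*1000,1),'F',np.round(s['contact_force'],1),'w',s['grip_width'])
E
python3 - <<'E'
from ax import *
depth(); s,p,R=st(); cam('side','s4'); cam('top','t4'); axis(['s4','t4'],p,R,(90.7,-57.1,-.4))
E
```

```text
pos [ 0.4477 -0.3215  0.1907] foot d -14.1 mm off [0.4 0.7 0.2] F [ 0.7  6.5 -1.2] w 0.06621796632138764
s4 s 48-72 161 axis offset e1(dir [-0.5  -0.86  0.  ]),jaw: [ 0.9 -1.7] rms 1.6
s4 s 3-16 75 axis offset e1(dir [-0.5  -0.86  0.  ]),jaw: [-0.1  0.5] rms 4.8
t4 s 48-72 48 axis offset e1(dir [-0.5  -0.86  0.  ]),jaw: [ 0.5 -0.5] rms 1.0
t4 s 3-16 60 axis offset e1(dir [-0.5  -0.86  0.  ]),jaw: [3.2 3.9] rms 3.9
```

Request:
{"api": "servo_tool", "payload": {
  "rows": [
    {"claw":1,"travel":[0,0,1],"yaw":0},
    {"claw":1,"travel":[3.5,-2,0],"yaw":0},
    {"claw":1,"travel":[1.7,-1,0],"yaw":0},
    {"claw":1,"travel":[1.7,-1,0],"yaw":0},
    {"claw":1,"travel":[0,0,0],"yaw":0}
  ]
}}

```text
time: 7.62
eef_pos: [0.4521, -0.3223, 0.1838]
ee_rot: [32.9, 90.0, 110.0]
contact_force: [0.8, 3.6, -4.0]
grip_width: 0.0662
```

Run:
```python
from ax import *
depth(); s,p,R=st(); print(s['wrist_torque']); cam('side','s4'); cam('top','t4'); axis(['s4','t4'],p,R,(90.7,-57.1,-.4))
```

```text
pos [ 0.4521 -0.3223  0.1838] foot d -22.2 mm off [0.8 0.7 0.4] F [ 0.8  3.6 -4. ] w 0.06618395668836587
[ 1.09834056 -0.34530865  0.25054774]
s4 s 48-72 152 axis offset e1(dir [-0.5  -0.86  0.  ]),jaw: [ 0.8 -1.8] rms 1.6
s4 3 2
t4 s 48-72 40 axis offset e1(dir [-0.5  -0.86  0.  ]),jaw: [-0.1 -0.1] rms 1.0
t4 3 9
```

Request:
{"api": "servo_tool", "payload": {
  "rows": [
    {"claw":1,"travel":[0,0,0],"yaw":0},
    {"claw":1,"travel":[4.3,-2.5,0],"yaw":0},
    {"claw":1,"travel":[4.3,-2.5,0],"yaw":0},
    {"claw":1,"travel":[4.3,-2.5,0],"yaw":0},
    {"claw":1,"travel":[3.1,-1.8,0],"yaw":0},
    {"claw":1,"travel":[0,0,0],"yaw":0}
  ],
  "squeeze": 40
}}

```text
time: 8.48
eef_pos: [0.4607, -0.3243, 0.1682]
ee_rot: [93.2, 90.0, 170.4]
contact_force: [-4.7, 6.0, 5.0]
grip_width: 0.0661
```

Run:
```python
from ax import *
depth(); s,p,R=st(); cam('side','s4'); cam('top','t4'); cam('wrist','w4'); axis(['s4','t4'],p,R,(90.7,-57.1,-.4))
```

```text
pos [ 0.4607 -0.3243  0.1682] foot d -40.2 mm off [0.6 0.6 0.3] F [-4.7  6.   5. ] w 0.06608728721272117
s4 s 48-72 146 axis offset e1(dir [-0.5  -0.86  0.  ]),jaw: [ 0.9 -1.4] rms 1.5
s4 3 0
t4 s 48-72 35 axis offset e1(dir [-0.5  -0.86  0.  ]),jaw: [0.5 0.1] rms 1.3
t4 3 0
```

Request:
{"api": "servo_tool", "payload": {
  "rows": [
    {"claw":1,"travel":[1.3,-0.8,0],"yaw":0},
    {"claw":1,"travel":[0,0,0],"yaw":0},
    {"claw":1,"travel":[0,0,0],"yaw":0.1},
    {"claw":1,"travel":[0,0,0],"yaw":0.1},
    {"claw":1,"travel":[0,0,0],"yaw":0.1},
    {"claw":1,"travel":[0,0,0],"yaw":0}
  ],
  "squeeze": 30
}}

```text
time: 9.38
eef_pos: [0.4618, -0.3226, 0.1673]
ee_rot: [30.0, 89.8, 89.9]
contact_force: [-1.0, 18.9, 15.5]
grip_width: 0.0679
```

```bash
cat >> ax.py <<'E'
def wing(nm):
    s,p,R=st(); c=ld(nm); X=pts(c); n=N; U=np.array([.8443,-.1926,.5]); Lf=np.array([.2224,.9749,0])
    h=cv2.cvtColor(c['img'],cv2.COLOR_RGB2HSV)
    D=(X-M)*1000; s_=D@n; a=D@U; b=D@Lf
    m=(h[...,0]>95)&(h[...,0]<118)&(h[...,1]>120)&(c['range_z']>.03)&(np.hypot(a,b)<50)
    hs=s_[m]; H,e=np.histogram(hs,np.arange(60,140,1.0)); print(nm,'blue',m.sum(),'hist',[(int(e[i]),int(H[i])) for i in np.argsort(-H)[:6]],'p99 %.1f'%np.percentile(hs,99))
    top=np.percentile(hs,99.); w=m&(s_>top-25)
    W=np.stack([a[w],b[w]],1).astype(np.float32); (cx,cy),(ww,hh),an=cv2.minAreaRect(W)
    if ww<hh: an+=90
    print('wing n %d centre U,L (%.1f,%.1f) size %.0fx%.0f ang from U %.1f'%(w.sum(),cx,cy,ww,hh,(an+90)%180-90))
E
python3 - <<'E'
from ax import *
depth(); s,p,R=st(); print(jaw(R),s['wrist_torque']); wing('w4'); cam('wrist','w5'); wing('w5'); cam('side','s5');wing('s5')
E
```

```text
pos [ 0.4618 -0.3226  0.1673] foot d -40.0 mm off [ -4.5 -13.3  -0.8] F [-1.  18.9 15.5] w 0.06787980103616682
59.9281267686777 [ 4.78226518 -0.75074677  0.94974483]
w4 blue 12003 hist [(76, 3222), (77, 2978), (110, 1776), (111, 1086), (109, 781), (75, 725)] p99 112.0
wing n 4423 centre U,L (0.2,1.5) size 53x15 ang from U 38.0
w5 blue 12019 hist [(75, 3429), (74, 2760), (108, 1412), (109, 1354), (76, 752), (107, 614)] p99 110.2
wing n 4165 centre U,L (0.6,2.8) size 53x15 ang from U 27.4
s5 blue 457 hist [(78, 31), (77, 28), (79, 28), (111, 15), (80, 14), (75, 11)] p99 114.2
wing n 144 centre U,L (-5.0,8.4) size 77x31 ang from U 77.7
```

Request:
{"api": "servo_tool", "payload": {
  "rows": [
    {"claw":-1,"travel":[0,0,0],"yaw":0},
    {"claw":-1,"travel":[0,0,0],"yaw":0},
    {"claw":-1,"travel":[0,0,0],"yaw":0},
    {"claw":-1,"travel":[-15,0,0],"yaw":0},
    {"claw":-1,"travel":[-45,0,0],"yaw":0},
    {"claw":-1,"travel":[-45,0,0],"yaw":0},
    {"claw":-1,"travel":[-15,0,0],"yaw":0},
    {"claw":-1,"travel":[0,0,0],"yaw":0}
  ]
}}

```text
time: 10.48
eef_pos: [0.4621, -0.3249, 0.2879]
ee_rot: [-103.1, 89.9, -43.2]
contact_force: [-0.4, 0.6, -0.6]
grip_width: 0.0912
```

Run:
```python
from ax import *
cam('wrist','w6'); wing('w6'); cam('side','s6');wing('s6'); cam('top','t6'); wing('t6')
plan([.4477,-.3225,.28],101.3); print(manip.state()['joint_positions'])
```

```text
w6 blue 6536 hist [(78, 1988), (79, 1463), (112, 647), (77, 555), (111, 338), (113, 294)] p99 113.6
wing n 1820 centre U,L (-0.2,0.8) size 53x15 ang from U 27.6
s6 blue 626 hist [(82, 47), (81, 42), (83, 40), (80, 26), (79, 23), (84, 22)] p99 118.3
wing n 192 centre U,L (1.3,3.2) size 52x20 ang from U 35.6
t6 blue 47 hist [(81, 4), (82, 4), (78, 4), (79, 4), (77, 3), (80, 3)] p99 94.5
wing n 33 centre U,L (11.9,15.1) size 8x44 ang from U -9.5
t 10.62 pos [ 0.4614 -0.3242  0.2854] jaw 60.0 F [-0.1  0.1  0.9] w 0.0913
R [[-0.002, -0.866, 0.5], [0.001, 0.5, 0.866], [-1.0, 0.002, 0.0]] tool shift mm [ 5.4 12.7 -5.4]
turn rad -0.721 -> jaw 101.3; shift after turn [ 5.4 13.1  4.3]
[-4.11586511e+01  2.05475088e+01  8.13069751e+01 -8.42615802e-04
  7.82723391e+01 -1.01145094e+02]
```

View pics/w6.png

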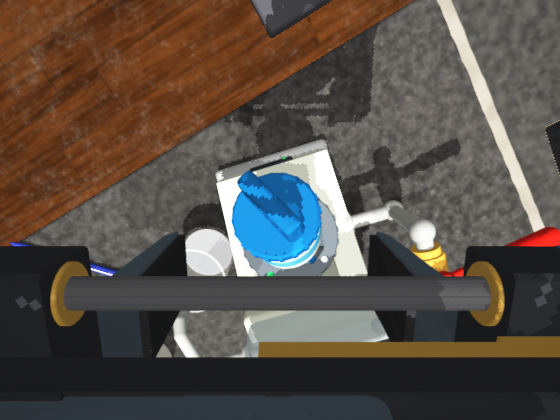

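Wrist view: the cartridge sits in the head and stays pressed in after release. The cap plane is 78.5 mm out, so the foot is about 39.5 mm deep, and the wing is at 27.6°. The lugs are caught under the lip, so the rest of the turn can be done by gripping the wing.

Request:
{"api": "servo_tool", "payload": {
  "rows": [
    {"claw":0.2,"travel":[0,0,0],"yaw":-0.18},
    {"claw":0.2,"travel":[0,0,0],"yaw":-0.18},
    {"claw":0.2,"travel":[0,0,0],"yaw":-0.18},
    {"claw":0.2,"travel":[0,0,0],"yaw":-0.181},
    {"claw":0.2,"travel":[0,16.3,5.8],"yaw":0},
    {"claw":0.2,"travel":[20,0,0],"yaw":0},
    {"claw":0.2,"travel":[20,0,0],"yaw":0},
    {"claw":0.2,"travel":[13,0,0],"yaw":0},
    {"claw":0.2,"travel":[0,0,0],"yaw":0}
  ],
  "squeeze": 10
}}

```text
time: 11.75
eef_pos: [0.4439, -0.3216, 0.2328]
ee_rot: [37.4, 89.9, 138.6]
contact_force: [0.1, -0.2, -0.1]
grip_width: 0.0365
```

Run:
```python
from ax import *
plan([.4443,-.3217,.212],101.3); cam('wrist','w7'); wing('w7')
```

```text
t 11.75 pos [ 0.4439 -0.3216  0.2328] jaw 101.2 F [ 0.1 -0.2 -0.1] w 0.0365
R [[-0.002, -0.981, -0.194], [0.001, -0.194, 0.981], [-1.0, 0.001, 0.002]] tool shift mm [20.8 -0.4 -0.2]
turn rad -0.002 -> jaw 101.3; shift after turn [20.8 -0.4 -0.2]
w7 blue 5059 hist [(78, 1393), (79, 784), (112, 744), (111, 405), (77, 356), (113, 313)] p99 125.9
wing n 2021 centre U,L (3.0,-10.7) size 42x50 ang from U -43.9
```

View pics/w7.png

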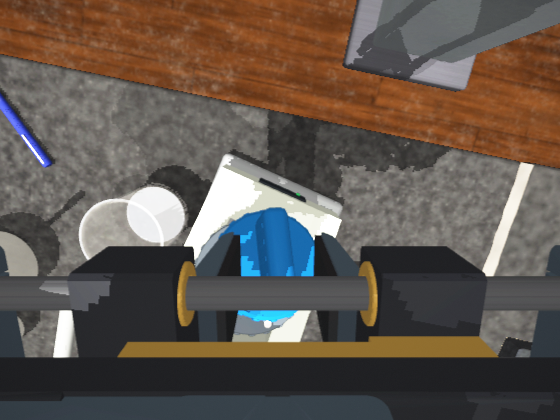

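Wrist view: the jaws straddle the wing, which runs vertically at about (270,240) between the fingers. I'll lower 21 mm, close and begin the turn.

Request:
{"api": "servo_tool", "payload": {
  "rows": [
    {"claw":0.2,"travel":[12,0,0],"yaw":0},
    {"claw":0.2,"travel":[9,0,0],"yaw":0},
    {"claw":1,"travel":[0,0,0],"yaw":0},
    {"claw":1,"travel":[0,0,0],"yaw":0},
    {"claw":1,"travel":[0,0,0],"yaw":0},
    {"claw":1,"travel":[0,0,0],"yaw":0.12},
    {"claw":1,"travel":[0,0,0],"yaw":0.12},
    {"claw":1,"travel":[0,0,0],"yaw":0}
  ],
  "squeeze": 12
}}

```text
time: 12.8
eef_pos: [0.4447, -0.3221, 0.2131]
ee_rot: [-156.9, 90.0, -69.3]
contact_force: [-2.9, 0.8, 5.0]
grip_width: 0.0151
```

```bash
cat >> ax.py <<'E'
def wing2(nm):
    c=ld(nm); X=pts(c); n=N; U=np.array([.8443,-.1926,.5]); Lf=np.array([.2224,.9749,0])
    h=cv2.cvtColor(c['img'],cv2.COLOR_RGB2HSV); D=(X-M)*1000; s_=D@n; a=D@U; b=D@Lf
    m=(h[...,0]>95)&(h[...,0]<118)&(h[...,1]>120)&(c['range_z']>.03)&(np.hypot(a,b)<45)&(s_>70)&(s_<125)&(np.indices(s_.shape)[0]<272)
    H,e=np.histogram(s_[m],np.arange(68,125,1.0)); print(nm,[(int(e[i]),int(H[i])) for i in np.argsort(-H)[:6]])
    t=m&(s_>100)&(np.hypot(a,b)<31); P2=np.stack([a[t],b[t]],1)
    if len(P2)>20: (cx,cy),(w,hh),an=cv2.minAreaRect(P2.astype(np.float32)); an+=90*(w<hh); print('wing %d c(%.1f,%.1f) %.0fx%.0f ang %.1f'%(len(P2),cx,cy,w,hh,(an+90)%180-90))
E
python3 - <<'E'
from ax import *
plan([.4443,-.3217,.212],41.2); print(manip.state()['wrist_torque']); cam('wrist','w8'); wing2('w7'); wing2('w8')
E
```

```text
t 12.80 pos [ 0.4447 -0.3221  0.2131] jaw 87.6 F [-2.9  0.8  5. ] w 0.0151
R [[0.0, -0.999, 0.042], [-0.0, 0.042, 0.999], [-1.0, -0.0, -0.0]] tool shift mm [1.1 0.4 0.4]
turn rad 0.809 -> jaw 41.2; shift after turn [ 1.1  0.6 -0. ]
[ 0.11093741  0.50700495 -0.1148829 ]
w7 [(78, 1152), (112, 704), (79, 658), (111, 378), (113, 293), (77, 273)]
wing 1847 c(-1.4,-8.5) 40x37 ang 43.7
w8 [(112, 687), (111, 445), (78, 294), (113, 247), (77, 149), (110, 131)]
wing 1794 c(-11.4,-3.9) 29x29 ang -28.5
```

Request:
{"api": "servo_tool", "payload": {
  "rows": [
    {"claw":1,"travel":[0,0,0],"yaw":0.12},
    {"claw":1,"travel":[0,0,0],"yaw":0.12},
    {"claw":1,"travel":[0,0,0],"yaw":0.12},
    {"claw":1,"travel":[0,0,0],"yaw":0.12},
    {"claw":1,"travel":[0,0,0],"yaw":0.12},
    {"claw":1,"travel":[0,0,0],"yaw":0.12},
    {"claw":1,"travel":[0,0,0],"yaw":0.09},
    {"claw":1,"travel":[0,0,0],"yaw":0}
  ]
}}

```text
time: 13.85
eef_pos: [0.4448, -0.3215, 0.213]
ee_rot: [30.7, 90.0, 71.9]
contact_force: [-1.6, 5.1, 6.0]
grip_width: 0.0189
```

Run:
```python
from ax import *
plan([.4443,-.3217,.212],41.2); print(manip.state()['wrist_torque']); c=cam('wrist','w9'); wing2('w9')
```

```text
t 13.85 pos [ 0.4448 -0.3215  0.213 ] jaw 41.3 F [-1.6  5.1  6. ] w 0.0189
R [[0.0, -0.659, 0.752], [0.001, 0.752, 0.659], [-1.0, 0.0, 0.001]] tool shift mm [ 1.   0.2 -0.5]
turn rad 0.001 -> jaw 41.2; shift after turn [ 1.   0.2 -0.5]
[ 1.1174549  -0.02987824  0.11345473]
w9 [(112, 655), (78, 463), (111, 370), (113, 260), (79, 259), (77, 167)]
wing 1847 c(-9.2,12.2) 34x28 ang 79.8
```

View pics/w9.png

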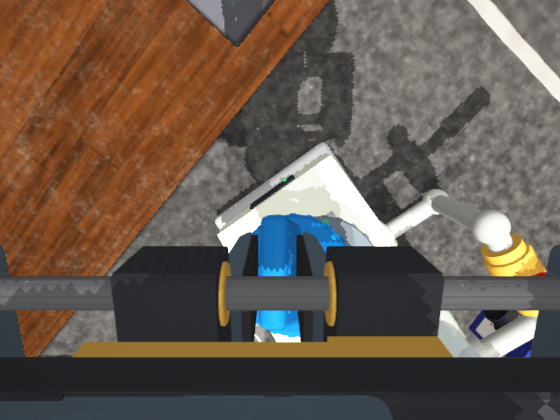

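The wing has turned with the jaws and the cap plane is still about 78 mm out. Next I'll open, lift and measure.

Request:
{"api": "servo_tool", "payload": {
  "rows": [
    {"claw":1,"travel":[0,0,0],"yaw":0.04},
    {"claw":0.2,"travel":[0,0,0],"yaw":0},
    {"claw":0.2,"travel":[0,0,0],"yaw":0},
    {"claw":0.2,"travel":[0,0,0],"yaw":0},
    {"claw":0,"travel":[-30,0,0],"yaw":0},
    {"claw":0,"travel":[-50,0,0],"yaw":0},
    {"claw":-1,"travel":[0,0,0],"yaw":0},
    {"claw":-1,"travel":[0,0,0],"yaw":0}
  ]
}}

```text
time: 14.9
eef_pos: [0.4446, -0.322, 0.2924]
ee_rot: [101.4, 90.0, 140.3]
contact_force: [-0.3, 0.3, -0.8]
grip_width: 0.0627
```

Run:
```python
from ax import *
plan([.4443,-.3217,.29],41.2); c=cam('wrist','w10'); wing2('w10'); wing('w10'); cam('side','s10'); wing('s10')
```

```text
t 14.90 pos [ 0.4446 -0.322   0.2924] jaw 38.9 F [-0.3  0.3 -0.8] w 0.0627
R [[-0.0, -0.628, 0.779], [0.0, 0.779, 0.628], [-1.0, 0.0, -0.0]] tool shift mm [ 2.4  0.4 -0.1]
turn rad -0.041 -> jaw 41.2; shift after turn [ 2.4  0.4 -0.1]
w10 [(81, 1073), (80, 1026), (82, 660), (79, 502), (114, 443), (115, 360)]
wing 1754 c(-5.2,2.5) 15x50 ang -34.6
w10 blue 6094 hist [(81, 1073), (80, 1026), (82, 660), (79, 502), (114, 443), (115, 360)] p99 116.3
wing n 2085 centre U,L (-6.5,3.4) size 15x55 ang from U -34.4
s10 blue 626 hist [(84, 34), (82, 34), (83, 32), (86, 31), (85, 26), (81, 25)] p99 119.7
wing n 202 centre U,L (-5.3,5.9) size 17x53 ang from U -37.3
```

The cap plane reads 79–82 mm with the wing near -35° and the cartridge leaning a little. It looks like only one lug has popped up, so I'll regrip and turn a few degrees further.

Request:
{"api": "servo_tool", "payload": {
  "rows": [
    {"claw":0.2,"travel":[0,0,0],"yaw":-0.12},
    {"claw":0.2,"travel":[0,0,0],"yaw":0},
    {"claw":0.2,"travel":[40,0,0],"yaw":0},
    {"claw":0.2,"travel":[35,0,0],"yaw":0},
    {"claw":1,"travel":[0,0,0],"yaw":0},
    {"claw":1,"travel":[0,0,0],"yaw":0},
    {"claw":1,"travel":[0,0,0],"yaw":0},
    {"claw":1,"travel":[0,0,0],"yaw":0.1},
    {"claw":1,"travel":[0,0,0],"yaw":0.1},
    {"claw":1,"travel":[0,0,0],"yaw":0}
  ],
  "squeeze": 15
}}

```text
time: 16.25
eef_pos: [0.445, -0.322, 0.2185]
ee_rot: [-63.0, 90.0, -28.8]
contact_force: [0.5, 2.3, 0.5]
grip_width: 0.0188
```

Run:
```python
from ax import *
plan([.4443,-.3217,.212],41.2); print(manip.state()['wrist_torque']); c=cam('wrist','w11'); wing2('w11'); cam('side','s11'); wing('s11')
```

```text
t 16.25 pos [ 0.445  -0.322   0.2185] jaw 34.3 F [0.5 2.3 0.5] w 0.0188
R [[0.001, -0.563, 0.826], [-0.0, 0.826, 0.563], [-1.0, -0.001, 0.0]] tool shift mm [ 6.5  0.7 -0.4]
turn rad -0.121 -> jaw 41.2; shift after turn [ 6.5  0.7 -0.3]
[ 0.57831552 -0.10778312  0.21674676]
w11 [(116, 751), (82, 727), (115, 417), (81, 311), (83, 306), (117, 260)]
wing 2237 c(-7.1,12.8) 33x32 ang 77.7
s11 blue 570 hist [(86, 47), (85, 43), (84, 40), (83, 26), (87, 25), (118, 18)] p99 125.7
wing n 137 centre U,L (1.9,8.6) size 31x47 ang from U -40.6
```

Request:
{"api": "servo_tool", "payload": {
  "rows": [
    {"claw":0.2,"travel":[0,0,0],"yaw":0},
    {"claw":0.2,"travel":[0,0,0],"yaw":0},
    {"claw":0,"travel":[-30,0,0],"yaw":0},
    {"claw":0,"travel":[-45,0,0],"yaw":0},
    {"claw":-1,"travel":[0,0,0],"yaw":0},
    {"claw":-1,"travel":[0,0,0],"yaw":0}
  ]
}}

```text
time: 17.1
eef_pos: [0.4446, -0.322, 0.2924]
ee_rot: [167.7, 90.0, -158.0]
contact_force: [0.2, 0.8, -0.7]
grip_width: 0.0627
```

Run:
```python
from ax import *
plan([.4443,-.3217,.29],41.2); c=cam('wrist','w12'); wing2('w12'); wing('w12'); cam('side','s12'); wing('s12')
X=pts(c); D=(X-M)*1000; h=cv2.cvtColor(c['img'],cv2.COLOR_RGB2HSV); s=D@N
for nm in ('w6','w12'):
    c=ld(nm); D=(pts(c)-M)*1000; s=D@N; h=cv2.cvtColor(c['img'],cv2.COLOR_RGB2HSV)
    m=(h[...,0]>95)&(h[...,0]<118)&(h[...,1]>120)&(np.indices(s.shape)[0]<272)&(s>70)&(s<90)&(np.linalg.norm(D-s[...,None]*N,axis=-1)<33)
    n,ctr,b=ransac(D[m],1.0,cond=lambda n:abs(n@N)>.95); n*=np.sign(n@N); print(nm,'cap normal dev deg',np.degrees(np.arccos(n@N)),'plane at axis %.1f'%((ctr@n)/(N@n)))
print(manip.state()['joint_positions'])
```

```text
t 17.10 pos [ 0.4446 -0.322   0.2924] jaw 34.3 F [ 0.2  0.8 -0.7] w 0.0627
R [[-0.0, -0.563, 0.826], [-0.0, 0.826, 0.563], [-1.0, 0.0, -0.0]] tool shift mm [ 2.4  0.5 -0.1]
turn rad -0.121 -> jaw 41.2; shift after turn [ 2.4  0.5 -0. ]
w12 [(82, 1653), (83, 1018), (116, 637), (81, 561), (115, 326), (117, 248)]
wing 1943 c(-0.9,0.9) 15x53 ang -41.0
w12 blue 6196 hist [(82, 1656), (83, 1018), (116, 637), (81, 567), (115, 326), (117, 248)] p99 117.6
wing n 2161 centre U,L (-0.9,0.9) size 15x53 ang from U -40.4
s12 blue 621 hist [(84, 44), (85, 43), (86, 37), (87, 29), (82, 19), (119, 19)] p99 121.9
wing n 195 centre U,L (-0.5,1.6) size 21x54 ang from U -42.5
w6 cap normal dev deg 0.4000989618794203 plane at axis 78.8
w12 cap normal dev deg 0.38951197736708526 plane at axis 82.7
[-4.21448027e+01  1.89328790e+01  8.28235222e+01 -3.47436039e-03
  7.83384019e+01 -7.64109256e+01]
```

View pics/w12.png

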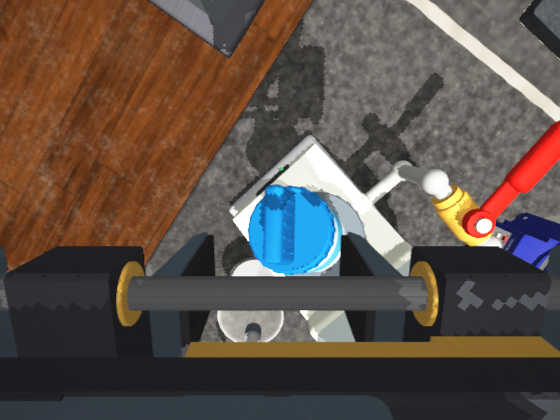

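Locked: the cartridge is straight in the head, the cap rose 3.9 mm and the wing is at about -41° (notches at about -40.5°). Now the lever.

Run:
```python
from ax import *
for nm in ('w12','s12','top0'):
    c=ld(nm); X=pts(c); h=cv2.cvtColor(c['img'],cv2.COLOR_RGB2HSV)
    m=((h[...,0]<6)|(h[...,0]>174))&(h[...,1]>170)&(h[...,2]>90)&(X[...,2]>.18)&(X[...,2]<.21)&(abs(X[...,0]-.57)<.1)&(abs(X[...,1]+.19)<.1)
    p=X[m]*1000; r=cv2.fitLine(p[:,:2].astype(np.float32),cv2.DIST_HUBER,0,.01,.01).ravel()
    print(nm,len(p),'dir %.1f'%(np.degrees(np.arctan2(r[1],r[0]))%180),'at',np.round(r[2:],1),'y range',p[:,1].min(),p[:,1].max(),'z med',np.median(p[:,2]))
    k=(np.hypot(X[...,0]-.535,X[...,1]+.228)<.02)&(X[...,2]>.1); 
    if k.sum(): print(' elbow region max z',np.percentile(X[k][:,2],98))
plan([.572,-.168,.30],-1)
```

```text
w12 2970 dir 89.6 at [ 569.2 -197.6] y range -249.38914208639883 -151.50234059796207 z med 187.07755798817078
 elbow region max z 0.16823580895891402
s12 137 dir 85.2 at [ 571.1 -184.6] y range -236.84485996607052 -146.6949597998469 z med 192.41979581653123
 elbow region max z 0.17291289152784986
top0 167 dir 86.6 at [ 573.2 -191.4] y range -245.97850209024463 -149.91238172614334 z med 189.18482591597163
 elbow region max z 0.1716488110229447
t 17.20 pos [ 0.4444 -0.3218  0.2917] jaw 34.3 F [-0.4 -0.1 -0.6] w 0.0706
R [[-0.001, -0.563, 0.826], [0.001, 0.826, 0.563], [-1.0, 0.002, -0.0]] tool shift mm [ -8.3  55.2 192.1]
turn rad 0.616 -> jaw -1.0; shift after turn [ -8.3 156.  124.9]
```

Request:
{"api": "servo_tool", "payload": {
  "rows": [
    {"claw":0.2,"travel":[0,0,0],"yaw":0.154},
    {"claw":0.2,"travel":[0,0,0],"yaw":0.154},
    {"claw":0.2,"travel":[0,0,0],"yaw":0.154},
    {"claw":0.2,"travel":[0,0,0],"yaw":0.154},
    {"claw":0.2,"travel":[0,30,25],"yaw":0},
    {"claw":0.2,"travel":[0,45,38],"yaw":0},
    {"claw":0.2,"travel":[0,46,38],"yaw":0},
    {"claw":0.2,"travel":[0,30,25],"yaw":0},
    {"claw":0.2,"travel":[0,0,0],"yaw":0},
    {"claw":0.2,"travel":[40,0,0],"yaw":0}
  ]
}}

```text
time: 18.45
eef_pos: [0.5746, -0.1739, 0.2537]
ee_rot: [-26.2, 89.8, -27.2]
contact_force: [0.4, -0.3, -0.9]
grip_width: 0.0364
```

Run:
```python
from ax import *
plan([.573,-.173,.191],-2); c=cam('wrist','w13')
s,p,R=st(); X=pts(c); h=cv2.cvtColor(c['img'],cv2.COLOR_RGB2HSV)
m=((h[...,0]<6)|(h[...,0]>174))&(h[...,1]>170)&(h[...,2]>90)&(X[...,2]>.17)&(X[...,2]<.21)
P=X[m]*1000; r=cv2.fitLine(P[:,:2].astype(np.float32),cv2.DIST_HUBER,0,.01,.01).ravel(); print(len(P),np.degrees(np.arctan2(r[1],r[0]))%180,r[2:],P.min(0),P.max(0),np.median(P,0))
```

```text
t 18.45 pos [ 0.5746 -0.1739  0.2537] jaw -1.0 F [ 0.4 -0.3 -0.9] w 0.0364
R [[0.004, 0.017, 1.0], [-0.002, 1.0, -0.017], [-1.0, -0.002, 0.004]] tool shift mm [62.7  1.  -1.8]
turn rad 0.018 -> jaw -2.0; shift after turn [62.7  1.  -1.8]
2650 87.31741 [ 574.13715 -181.26219] [ 561.62192274 -247.87351279  178.93225758] [ 584.12188342 -148.49389121  192.41643175] [ 574.17358964 -178.26398662  189.61952199]
```

View pics/w13.png

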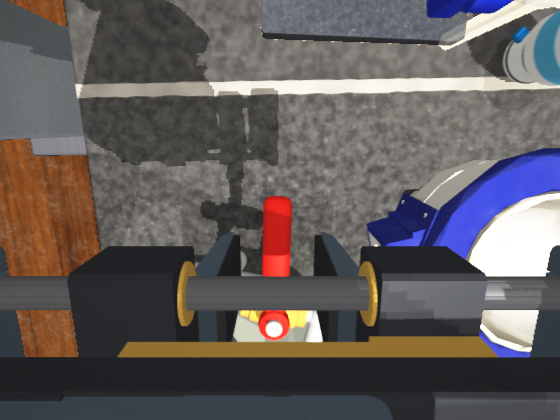

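Request:
{"api": "servo_tool", "payload": {
  "rows": [
    {"claw":0.2,"travel":[35,0,-1.5],"yaw":0},
    {"claw":0.2,"travel":[27,0,0],"yaw":0},
    {"claw":0.2,"travel":[0,0,-8],"yaw":0},
    {"claw":0.2,"travel":[0,-0.7,-9.7],"yaw":-0.15},
    {"claw":0.2,"travel":[0,-0.7,-9.7],"yaw":-0.15},
    {"claw":0.2,"travel":[0,-0.7,-9.7],"yaw":-0.15},
    {"claw":0.2,"travel":[0,-0.7,-9.7],"yaw":-0.15},
    {"claw":0.2,"travel":[0,-0.7,-9.7],"yaw":-0.15},
    {"claw":0.2,"travel":[0,0,0],"yaw":0}
  ]
}}

```text
time: 19.62
eef_pos: [0.5189, -0.1904, 0.1921]
ee_rot: [-77.7, 89.9, -35.8]
contact_force: [1.0, -0.1, -0.1]
grip_width: 0.0362
```

```bash
cat >> ax.py <<'E'
def lever(nm,H=(.572,-.239)):
    c=ld(nm); X=pts(c); h=cv2.cvtColor(c['img'],cv2.COLOR_RGB2HSV)
    m=((h[...,0]<6)|(h[...,0]>174))&(h[...,1]>170)&(h[...,2]>90)&(X[...,2]>.165)&(X[...,2]<.21)&(np.hypot(X[...,0]-H[0],X[...,1]-H[1])<.1)
    P=X[m]*1000; r=cv2.fitLine(P[:,:2].astype(np.float32),cv2.DIST_HUBER,0,.01,.01).ravel(); print(nm,len(P),'lever dir',np.degrees(np.arctan2(r[1],r[0]))%180,'mean',np.round(P.mean(0)),'min',np.round(P.min(0)),'max',np.round(P.max(0)))
E
python3 - <<'E'
from ax import *
plan([.573,-.173,.191],-2); s,p,R=st(); d=p[:2]-np.array([.572,-.239]); print('tcp az',np.degrees(np.arctan2(d[1],d[0])),np.hypot(*d))
for n,k in (('wrist','w14'),('side','s14')): cam(n,k); lever(k)
E
```

```text
t 19.62 pos [ 0.5189 -0.1904  0.1921] jaw 41.8 F [ 1.  -0.1 -0.1] w 0.0362
R [[0.001, -0.667, 0.745], [-0.001, 0.745, 0.667], [-1.0, -0.001, 0.0]] tool shift mm [  1.1 -23.1  51.9]
turn rad 0.765 -> jaw -2.0; shift after turn [ 1.1 19.3 53.5]
tcp az 137.52848101596774 0.07198590565261208
w14 2613 lever dir 131.23376 mean [ 527. -188.  189.] min [ 508. -215.  173.] max [ 553. -167.  192.]
s14 45 lever dir 133.08476 mean [ 528. -185.  192.] min [ 511. -233.  184.] max [ 571. -165.  206.]
```

Request:
{"api": "servo_tool", "payload": {
  "rows": [
    {"claw":0.2,"travel":[0,-1.2,-10.5],"yaw":-0.15},
    {"claw":0.2,"travel":[0,-1.2,-10.5],"yaw":-0.15},
    {"claw":0.2,"travel":[0,-1.2,-10.5],"yaw":-0.15},
    {"claw":0.2,"travel":[0,-1,-9],"yaw":-0.13},
    {"claw":0.2,"travel":[0,-0.3,-4],"yaw":-0.03},
    {"claw":0.2,"travel":[0,0,0],"yaw":0}
  ]
}}

```text
time: 20.48
eef_pos: [0.4991, -0.2287, 0.1908]
ee_rot: [142.3, 90.0, -141.0]
contact_force: [0.1, -0.9, -0.5]
grip_width: 0.0363
```

Run:
```python
from ax import *
s,p,R=st(); print(jaw(R),p,s['contact_force']); d=p[:2]-np.array([.572,-.239]); print('tcp az',np.degrees(np.arctan2(d[1],d[0])),np.hypot(*d))
for n,k in (('wrist','w15'),('side','s15')): cam(n,k); lever(k)
```

```text
76.68655427006868 [ 0.49909982 -0.22874452  0.19080878] [ 0.08155848 -0.94982381 -0.50448252]
tcp az 171.9922743016482 0.07361800756938768
w15 2490 lever dir 165.34564 mean [ 506. -222.  189.] min [ 483. -237.  175.] max [ 535. -209.  193.]
s15 85 lever dir 166.04848 mean [ 548. -229.  189.] min [ 486. -241.  183.] max [ 577. -205.  208.]
```

Request:
{"api": "servo_tool", "payload": {
  "rows": [
    {"claw":0.2,"travel":[0,0,-3],"yaw":0},
    {"claw":0.2,"travel":[0,0,-2],"yaw":0},
    {"claw":0.2,"travel":[0,0,0],"yaw":0}
  ]
}}

```text
time: 20.95
eef_pos: [0.4981, -0.2316, 0.1906]
ee_rot: [8.9, 89.8, 85.7]
contact_force: [3.9, 17.3, 3.0]
grip_width: 0.0368
```

Run:
```python
from ax import *
s,p,R=st(); print(jaw(R),p,s['contact_force'])
for n,k in (('wrist','w16'),): cam(n,k); lever(k)
```

```text
76.84101338014943 [ 0.49811951 -0.23160223  0.19057176] [ 3.93117334 17.25505026  2.95011097]
w16 2458 lever dir 166.94029 mean [ 506. -224.  189.] min [ 483. -238.  174.] max [ 535. -211.  193.]
```

At the stop: 17 N of reaction, lever at 167°. I'll back off, lift away and check.

Request:
{"api": "servo_tool", "payload": {
  "rows": [
    {"claw":0.1,"travel":[0,0,8],"yaw":0},
    {"claw":0.1,"travel":[0,0,2],"yaw":0},
    {"claw":0.1,"travel":[-20,0,0],"yaw":0},
    {"claw":0.1,"travel":[-50,0,0],"yaw":0},
    {"claw":0.1,"travel":[-50,0,0],"yaw":0},
    {"claw":0.1,"travel":[0,40,0],"yaw":0},
    {"claw":0.1,"travel":[0,0,0],"yaw":0}
  ]
}}

```text
time: 21.88
eef_pos: [0.4595, -0.2144, 0.3114]
ee_rot: [-149.5, 90.0, -72.7]
contact_force: [0.4, -0.8, 0.3]
grip_width: 0.0411
```

Run:
```python
from ax import *
s,p,R=st(); print(s['time'],p,s['contact_force'])
for n,k in (('wrist','w17'),('side','s17'),('top','t17')): cam(n,k)
for k in ('w17','s17','t17'):
    lever(k)
    try: wing(k)
    except Exception as e: print(k,e)
for k in ('top0','t17'):
    X=pts(ld(k)); m=(X[...,2]>.135)&(X[...,2]<.17)&(X[...,0]>.38)&(X[...,0]<.6)&(X[...,1]>.1)&(X[...,1]<.25); print(k,'spent',np.median(X[m],0))
a=ld('top0')['img'].astype(int);b=ld('t17')['img'].astype(int); i=np.abs(a-b)[240:275,357:385].mean(); print('beaker region diff',i)
A=cv2.resize(b[200:320,150:390].astype(np.uint8),None,fx=3,fy=3,interpolation=2); cv2.imwrite('pics/f.png',A[...,::-1])
```

```text
21.875 [ 0.45949025 -0.21439135  0.31142984] [ 0.3663926  -0.82810247  0.25820018]
w17 1152 lever dir 167.14647 mean [ 522. -227.  187.] min [ 483. -248.  177.] max [ 572. -211.  193.]
w17 blue 3299 hist [(82, 628), (116, 425), (83, 308), (81, 281), (115, 272), (117, 171)] p99 117.6
wing n 1581 centre U,L (-3.2,3.3) size 14x48 ang from U -41.6
s17 179 lever dir 166.12239 mean [ 525. -223.  190.] min [ 485. -237.  181.] max [ 577. -209.  197.]
s17 blue 583 hist [(86, 46), (85, 39), (84, 37), (87, 24), (82, 21), (119, 20)] p99 121.8
wing n 199 centre U,L (0.5,2.5) size 18x54 ang from U -40.4
t17 69 lever dir 176.20143 mean [ 552. -234.  187.] min [ 528. -251.  165.] max [ 580. -224.  193.]
t17 blue 218 hist [(82, 23), (83, 16), (84, 16), (85, 11), (80, 10), (81, 9)] p99 94.9
wing n 141 centre U,L (18.7,-3.6) size 63x29 ang from U 73.0
top0 spent [0.49069494 0.18535523 0.14992038]
t17 spent [0.49092749 0.1849248  0.14967861]
beaker region diff 1.6819727891156462
```

```bash
python3 -c "
from cell import manip
print(manip.sign_off())"
```

```text
the job is handed in; nothing more can be done
None
```

The fresh filter is in the head and locked, the red feed lever is open at its stop, and I have handed the job in. The handover reports no verdict, so the checks below are mine. The robot clock stood at about 22 s, against the 62 s limit.

**How it was done:** The tool can only point down, so I gripped the blue cap across the slope and tilted the cartridge 30° in the jaws against the counter. I then pushed it in against the spring and began the turn with the cap grip. I finished the turn by the wing, which took one regrip because at first only one lug had popped up. Finally I swept the lever round with the jaws straddling it, and lifted clear.

**Last checks:**
- **Filter height:** after release the cap plane rose 3.9 mm. The wing point is about 103–106 mm above the rim. The wrist camera gives about 103.3 mm, only just above the 102.8 mm limit, and the side camera about 106 mm.
- **Filter angle:** the wing is at −40° to −42° from up-slope, against about −40° to −41° for the green dots. The cap plane is within 0.4° of the head axis.
- **Lever:** it points at 166–167°, where fully open is 167°, and it met its stop with about 17 N. The top camera read 176°, but from only 69 pixels and partly hidden, so I disregarded it.
- **Left standing:** the spent filter moved less than 1 mm, and the beaker's part of the picture is unchanged. Nothing touches the arm: the force reads below 1 N.

I could not view a final picture because the 12-picture limit was reached. The last checks are numeric only.

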